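Reset the length stop of a mitre box and load the next strip of wood

ROBOT

A 6-joint arm with a two-finger parallel gripper is mounted at the origin on the work surface; the furniture and walls round the work are solid. World frame = base frame: x ahead of the robot, y to its left, z up, the work surface at z = 0. Lengths are in mm, angles in rad, forces in N, time in s.
With the tool pointing down it reaches from about 275 to 1000 mm from the base axis. Payload 8.4 kg.
Tool frame: the origin (TCP) lies midway between the tips of the shut fingers; the grasp point (between the pads) lies 19 mm behind it (r.grip_point_offset is the distance from the TCP to the grasp point, in mm); z points along the fingers, x is the direction in which the jaws open and shut, and the axes are right-handed (so a half turn about z gives the same grasp; the last joint's range is limited). The gripper opens to 85 mm and grips with 20 to 120 N. Pads are 22 mm wide; open, the fingers measure 114 mm over their backs; the gripper's body (76 mm by 85 mm) begins 54 mm behind the grasp point. The pads swing forward as they close: fully open they stand 13 mm farther back than shut.
Start: joints at [1.143, 0.353, 1.633, -0, 1.155, -0.002], TCP at [258.155, 569.196, 231.281] pointing down, gripper open.
Joint ranges: [-2.63, 2.63], [-0.92, 2.1], [0.06, 2.66], [-1.3, 4.44], [0, 2.69], [-3.02, 3.02]. Speed limits (rad/s): [2.22, 2.22, 2.79, 3.14, 3.14, 3.14].

INTERFACE

Orientations are given as [roll, pitch, yaw] about the fixed x, y, z axes, in that order (R = Rz(yaw) Ry(pitch) Rx(roll)).
In Python, from rig import monitor, vision, sign_off, r gives the robot as it stands.
- The arm moves only by the shell command python3 -m inch 'ROWS' [FORCE]. ROWS is JSON, a list of rows, each an object with "dp": the shift along the tool's x, y, z in mm, a list of three; "angular": the turn, a rotation vector about the tool's x, y, z in rad, a list of three; "fingers": the closure in counts, from 0 (fully open) to 255 (shut). A call has 1 to 12 rows; each row is the pose to reach, as a shift and turn from the pose commanded when the call began, along the tool's axes at that moment; what a row does not reach only later rows make up. A row lasts 1/12 s, in which the tool goes at most 41.7 mm and 7.16 degrees, less where a joint would pass 70% of its speed; a pose out of reach is approached as far as the arm can. A call with a gripper value outside its range is refused whole. The fingers move at their own pace and stop on an object; FORCE is the grip in N (left out, the last holds). Time passes only in rows, so rows that repeat a pose let the fingers close. It gives the time, the measured TCP pose, the force and the opening at its end, in the units of the state.
- monitor.sense(): the state, without advancing time (a new reading comes with each control period).
- vision.grab_frame(name): name is "side" or "top"; returns (picture, depth): 400x640x3 uint8, blue, green, red; 400x640 float32, mm along the optical axis (not along the pixel's ray), 0 where there is no reading.
- vision.camera_params(name): a dict with "fx", "fy", "cx", "cy" (pixels), "distortion" ([k1, k2, p1, p2, k3] as OpenCV has them; the pictures are not rectified), "R" (3x3) and "t" (3): a world point X has camera coordinates R X + t. Camera axes: x right, y down, z forward; pixel columns grow to the right and rows downward; lengths in mm; the calibration is good to about 2 mm. A picture is of the moment at which its call begins. camera_params takes no time and is no camera call.
- sign_off(): hands the job in, once; it reports no verdict.
The state is a dict: "clock": time; "qpos": joint angles; "qvel": joint speeds; "joint_efforts": joint torques, N m; "eef_pos": TCP position; "tcp_rot": TCP orientation; "contact_force": force on the tool from outside, world axes, zero at the start; "wrist_torque": the same for the moment, N m; "opening": opening from 0.0 (shut) to 1.0 (fully open).
Only numpy, scipy, OpenCV 4.12 (cv2) and the standard library are available. Lean on these libraries where they do the work, as an engineer would, in place of code of your own. Each camera call takes 0.05 s, during which the arm holds its last target.

TASK

The next pieces are to be sawn to the full length. Pull the spring knob of the mitre box's length stop right up as far as it goes, so that the stop comes free, slide the stop along to the last hole of the rail (the one farthest from the saw guide), and let the pin drop fully home there. Then lay the strip of wood flat in the lane, through the saw guide, with its end up against the stop; let go, and leave the other things on the table where they are.

Things in the scene. Friction and masses are not known exactly. Their poses are not given: they have to be found in the camera images.
- mitre_box: Mitre box fixed to the table: wooden deck 100 x 300 mm, top 14 mm above the table. Origin on the table under the middle line of the lane; z up, y along the lane from saw guide to end hole, x across from rail to back fence. Lane 28 mm wide (x -14 to +14 mm), open at both ends; on its +x side a fence 10 mm wide, 6 mm high, y -67 to +123 mm. Position and yaw vary.
- saw_guide (a point): Middle of the saw guide, at the foot of its slots (deck level, lane middle line, box y = -90 mm): two pale wooden walls astride the lane, each 12 mm thick, 44 mm long, 34 mm above the deck, with a 2 mm saw slot across. The strip passes between them (28 mm).
- end_hole (a point): Mouth of the last hole of the aluminium index rail, farthest from the saw guide, 20 mm above the table: the knob must end over it. The rail, on the lane's -x side, is 24 mm wide, 6 mm high above the deck, with five holes 25 mm apart along box x = -26 mm, at y = -20, 5, 30, 55 and 80 mm (the last). Axes as the mitre box.
- stop (a joint): Position of the stop's grey carriage along the rail, m, growing towards box +y (away from the saw guide). 0 = at the first hole, where it starts with the pin home; 0.100 = at the last hole; range -0.008 to 0.110. Friction 1.5 N; locked (about 1 mm play) while the pin is in a hole.
- stop_pin (a joint): Lift of the sprung pin, m: 0 = home in a hole, 0.016 = out at its stop. A spring pushes it down, 5 N home, 9 N at the stop. Below 0.009 it locks the carriage, from 0.013 it is clear of its hole; let go between holes it rides on the rail and drops into the next hole it meets. Rounded 8 mm pin, 10.6 mm hole: let go within about 4 mm of a hole it centres itself and drops in.
- knob (a point): Middle of the round black mushroom knob on top of the pin: 26 mm diameter at its head (21 mm at its foot), 26 mm tall; the point is 13 mm below its flat top and 65 mm above the table when home. Pull straight up. It moves with carriage and pin.
- stop_face (a point): Middle of the stop plate's face that looks to the saw guide (box -y), on the lane's middle line, 26 mm above the table. The steel plate (27 mm across, 8 mm thick) crosses the lane and moves with the carriage; its face is 18 mm nearer the saw guide than the pin. Axes as the mitre box.
- lane (a point): Where the middle of the strip belongs when it lies flat on the deck in the lane against the stop set at the end hole: 26 mm above the table. Axes as the mitre box (y along the lane).
- batten_mid (a point): Middle of the loose strip of pale wood, 20 mm wide (its x), 190 mm long (its y), 24 mm high, about 50 g, on the table; either end, any side up. In the lane it has 4 mm to spare each side and rises 18 mm above rail and fence: hold it with the fingertips 9 mm or more above its underside, or they land on rail and fence. Position and yaw vary.
- needle_file: Bystander: needle file with red handle, 154 mm, right of the mitre box. Leave it.
- pin_vice: Bystander: slim metal pin vice, 82 mm, left of the mitre box. Leave it.
- sanding_block: Bystander: brown sanding block, 28 x 70 x 16 mm, left behind the mitre box. Leave it.
- glue_bottle: Bystander: small white bottle with green cap, 30 x 30 x 61 mm, behind the mitre box. Leave it.
There are look-alikes about, which are no part of the job. Leave any blue or green look-alike of the part that bears batten_mid alone.

How it is judged (in metres and radians):
On the way, in this order (a step that is already met when the one before it is completed fails the run):
1. the stop's spring knob is pulled up to its stop (value of joint stop_pin above 0.014 m), for 0.2 s.
2. the stop stands at the last hole with its pin fully home (value of joint stop between 0.096 and 0.104 m and value of joint stop_pin below 0.002 m), for 0.3 s.
At the end, for the whole second after the job is handed in: Stop at the last hole (joint 0.096 to 0.104), pin home (lift under 2 mm); strip flat on the deck in the lane (middle within 6 mm of its middle line, 3 mm of its height, direction within 0.07 rad), its end within 3 mm of the stop's face; all released (all of step 2 and y of batten_mid in the frame of stop_face between -0.098 and -0.092 m and x of batten_mid in the frame of lane between -0.006 and 0.006 m and z of batten_mid in the frame of lane between -0.003 and 0.003 m and angle between the y axis of batten_mid and the y axis of lane, either way round below 0.07 rad); the robot touches nothing.
It fails at once if the needle file is pushed away (over 40 mm) (distance of needle_file from where it was at the start of the episode above 0.04 m).
It fails at once if the pin vice is pushed away (over 40 mm) (distance of pin_vice from where it was at the start of the episode above 0.04 m).
It fails at once if the sanding block is pushed away (over 40 mm) (distance of sanding_block from where it was at the start of the episode above 0.04 m).
It fails at once if the glue bottle is pushed away (over 40 mm) (distance of glue_bottle from where it was at the start of the episode above 0.04 m).
It also fails if it takes over 54 s, if anything falls off the work surface, if the arm or the gripper's body presses on something with over 40 N, if the wrist force passes 120 N, or if a joint passes its speed limit or range.

## Working session

There is one attempt and no reset: what is moved stays moved. The work goes in short steps, Python scripts to look and compute and a shell command to move; the robot and the scene stay as the last step left them, time stands still between calls to the robot, and variables do not carry over. Pictures are saved under pics/ and viewed, and the job is handed in when it is done.

```bash
ls; mkdir -p pics; python3 - <<'E'
from rig import monitor, vision, r
import cv2, numpy as np
print(monitor.sense())
print(r.grip_point_offset)
for n in("side","top"):
    p,d=vision.grab_frame(n); cv2.imwrite(f"pics/{n}0.png",p); np.save(f"pics/{n}0.npy",d)
    print(n,vision.camera_params(n))
E
```

```text
pics
{'clock': 0.0, 'qpos': array([ 1.14259751e+00,  3.53611695e-01,  1.63416132e+00, -1.96178699e-05,
        1.15516055e+00, -2.40385494e-03]), 'qvel': array([ 0.00112972, -0.00080692, -0.00080274, -0.00037575,  0.00091843,
        0.0004365 ]), 'joint_efforts': array([ 2.92840123e-03, -6.05245614e+01, -3.42076600e+01,  2.74258873e-04,
        9.23670188e-03,  1.93565526e-06]), 'eef_pos': array([257.96295729, 568.75707258, 230.57279936]), 'tcp_rot': array([3.14157794e+00, 1.34095455e-03, 1.14500929e+00]), 'contact_force': array([ 0.45942662, -0.17461975, -0.0172803 ]), 'wrist_torque': array([ 0.03403152, -0.03320203, -0.00445079]), 'opening': 1.0000141796873057}
18.700000000000003
side {'fx': 422.20070235837164, 'fy': 422.20070235837164, 'cx': 322.3924825379733, 'cy': 195.35413618364709, 'distortion': array([-0.0719267,  0.       ,  0.       ,  0.       ,  0.       ]), 'R': array([[ 0.96386361, -0.26620891, -0.00998782],
       [-0.14563004, -0.49514785, -0.85651649],
       [ 0.22306687,  0.82701961, -0.51602301]]), 't': array([-439.78652933,  199.22360676, 1228.28649062])}
top {'fx': 386.2118147286044, 'fy': 386.2118147286044, 'cx': 326.6364600558778, 'cy': 201.52760877041916, 'distortion': array([-0.00496006,  0.        ,  0.        ,  0.        ,  0.        ]), 'R': array([[-7.68812761e-04, -9.99909183e-01,  1.34548945e-02],
       [-9.87450415e-01, -1.36580274e-03, -1.57923437e-01],
       [ 1.57927471e-01, -1.34074547e-02, -9.87359688e-01]]), 't': array([ 112.36184754,  496.06934984, 1098.91345898])}
```

View pics/side0.png

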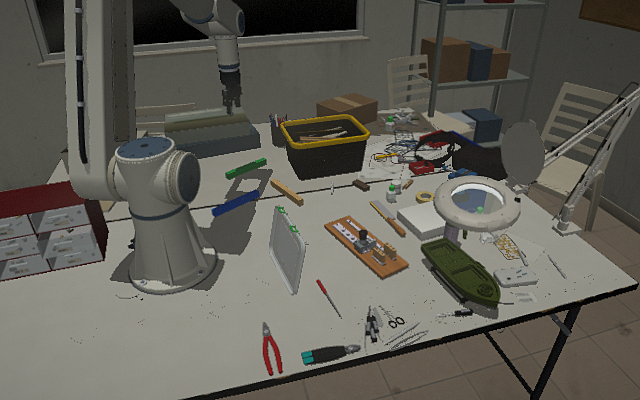

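View pics/top0.png

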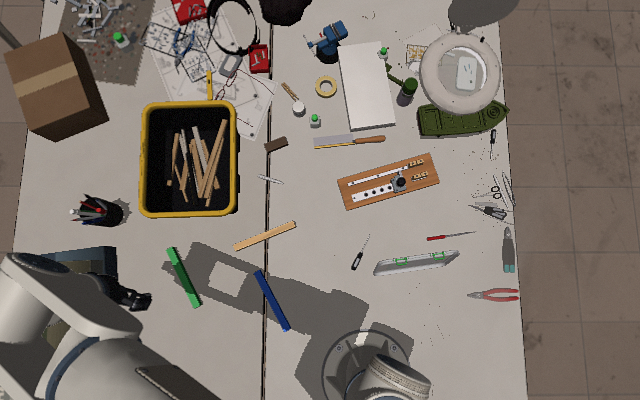

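Candidates for the strip: the pale strip at top (265,236); the blue look-alike (272,300); the green look-alike (183,277); sticks in the yellow bin (200,160); a short bit at (292,92). The loose pale strip at (265,236) fits the description. Close crops next.

```bash
python3 - <<'E'
import cv2, numpy as np
t=cv2.imread("pics/top0.png"); s=cv2.imread("pics/side0.png")
a=cv2.resize(t[145:215,330:445],None,fx=6.5,fy=6.5,interpolation=cv2.INTER_CUBIC)
cv2.imwrite("pics/c_box.png",a)
cv2.imwrite("pics/c_strip.png",cv2.resize(t[210:260,225:305],None,fx=8,fy=8,interpolation=cv2.INTER_CUBIC))
cv2.imwrite("pics/c_sbox.png",cv2.resize(s[205:285,315:415],None,fx=7,fy=7,interpolation=cv2.INTER_CUBIC))
E
```

```text
(no output)
```

View pics/c_box.png

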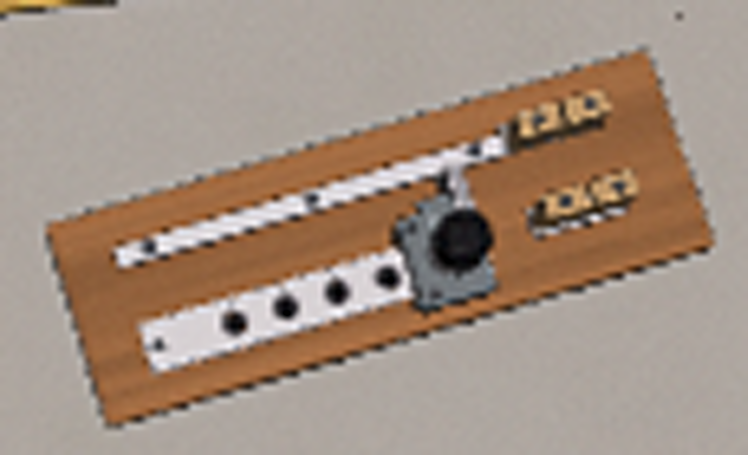

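View pics/c_strip.png

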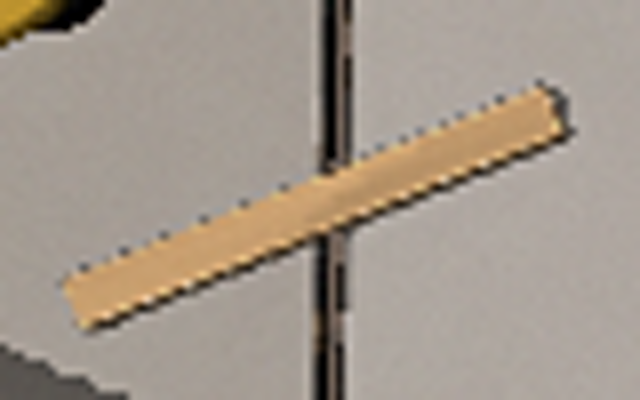

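View pics/c_sbox.png

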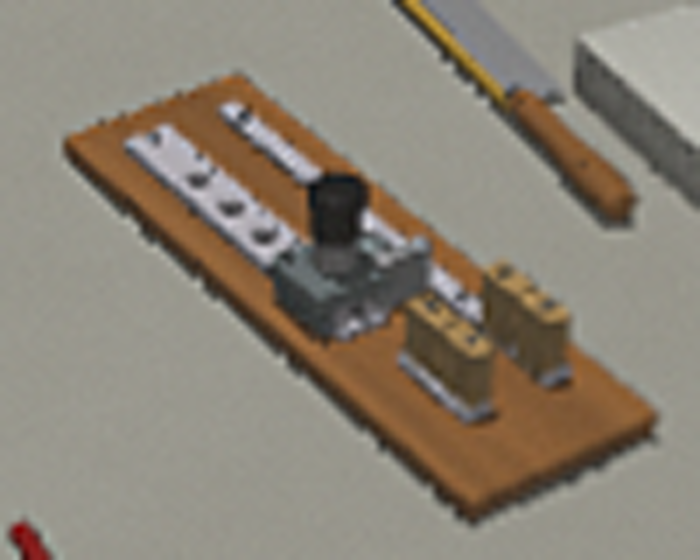

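The crops show the box with the black knob at top (401,182), holes running left to the last one at about (366,195), and the saw guide on the right. The strip is the plain wood one at (265,236). Next I'll measure the poses.

```bash
cat > h.py <<'E'
import cv2, numpy as np
from rig import vision
def ray(name,uv,z):
    c=vision.camera_params(name); K=np.array([[c["fx"],0,c["cx"]],[0,c["fy"],c["cy"]],[0,0,1]])
    n=cv2.undistortPoints(np.array(uv,float).reshape(-1,1,2),K,c["distortion"]).reshape(-1,2)
    R=c["R"];C=-R.T@c["t"]; d=np.c_[n,np.ones(len(n))]@R
    z=np.broadcast_to(z,len(d)); return C+d*((z-C[2])/d[:,2])[:,None]
def proj(name,X):
    c=vision.camera_params(name); K=np.array([[c["fx"],0,c["cx"]],[0,c["fy"],c["cy"]],[0,0,1]])
    return cv2.projectPoints(np.array(X,float).reshape(-1,1,3),cv2.Rodrigues(c["R"])[0],c["t"].reshape(3,1),K,c["distortion"])[0].reshape(-1,2)
def blob(img,lo,hi,roi,z,name):
    x0,y0,x1,y1=roi
    h=cv2.cvtColor(img,cv2.COLOR_BGR2HSV)[y0:y1,x0:x1]
    m=cv2.inRange(h,lo,hi); m=cv2.morphologyEx(m,cv2.MORPH_CLOSE,np.ones((3,3)))
    cs,_=cv2.findContours(m,cv2.RETR_EXTERNAL,cv2.CHAIN_APPROX_NONE)
    c=max(cs,key=cv2.contourArea).reshape(-1,2)+[x0,y0]
    W=ray(name,c,z)[:,:2]
    return c,W,cv2.minAreaRect(W.astype(np.float32))
E
python3 - <<'E'
from h import *
t=cv2.imread("pics/top0.png"); s=cv2.imread("pics/side0.png")
hs=cv2.cvtColor(t,cv2.COLOR_BGR2HSV)
for n,p in [("deck",(355,200)),("strip",(265,236)),("table",(320,220))]: print(n,hs[p[1],p[0]])
hh=cv2.cvtColor(s,cv2.COLOR_BGR2HSV)
for n,p in [("deck",(380,273)),("strip",(288,193)),("table",(320,220))]: print(n,hh[p[1],p[0]])
lo=(3,70,40);hi=(25,255,255)
for nm,im,roi,z in [("deck t",t,(325,145,450,215),14),("strip t",t,(225,210,305,260),24),("deck s",s,(315,205,415,285),14),("strip s",s,(265,172,307,210),24)]:
    name="top" if nm[-1]=="t" else "side"
    c,W,rc=blob(im,lo,hi,roi,z,name)
    b=cv2.boxPoints(rc); print(nm,rc, "\n",b.round(1).tolist())
print(proj("top",[[0,0,0]]))
E
```

```text
deck [162   6 217]
strip [ 17 112 184]
table [ 13  23 175]
deck [ 14 153 140]
strip [ 18 107  93]
table [ 27  19 151]
deck t ((563.4861450195312, -75.57662963867188), (100.25696563720703, 299.3701477050781), 16.819480895996094) 
 [[472.20001220703125, 53.20000076293945], [558.7999877929688, -233.39999389648438], [654.7999877929688, -204.39999389648438], [568.2000122070312, 82.19999694824219]]
strip t ((397.1524658203125, 295.84039306640625), (22.69652557373047, 190.08799743652344), 22.573009490966797) 
 [[350.20001220703125, 379.20001220703125], [423.20001220703125, 203.6999969482422], [444.1000061035156, 212.39999389648438], [371.1000061035156, 388.0]]
deck s ((567.7327880859375, -81.28446960449219), (116.44638061523438, 307.0787048339844), 16.923397064208984) 
 [[467.29998779296875, 48.70000076293945], [556.7000122070312, -245.10000610351562], [668.0999755859375, -211.1999969482422], [578.7000122070312, 82.5999984741211]]
strip s ((394.1745300292969, 278.11956787109375), (41.36310577392578, 218.8350830078125), 22.906465530395508) 
 [[332.5, 370.8999938964844], [417.70001220703125, 169.3000030517578], [455.79998779296875, 185.39999389648438], [370.6000061035156, 387.0]]
[[366.08393461 375.68532762]]
```

```bash
python3 - <<'E'
from h import *
f=lambda P,s,o:[((x+.5)/s-.5+o[0],(y+.5)/s-.5+o[1]) for x,y in P]
th=0.2935;ex=np.array([np.cos(th),np.sin(th)]);ey=np.array([-np.sin(th),np.cos(th)]);c=np.array([563.5,-75.6])
def rep(n,W):
    for w in W: print(n,w.round(1),"deck frame",((w[:2]-c)@ex).round(1),((w[:2]-c)@ey).round(1))
rep("holes T",ray("top",f([(235,322),(286,307),(336,292),(388,277)],6.5,(330,145)),20))
rep("holes S",ray("side",f([(199,180),(231,207),(264,235)],7,(315,205)),20))
t=cv2.imread("pics/top0.png")
for img,n,roi in((t,"top",(388,170,415,195)),(cv2.imread("pics/side0.png"),"side",(353,225,372,245))):
    x0,y0,x1,y1=roi; m=(img[y0:y1,x0:x1].max(2)<50).astype(np.uint8)
    k,l,st,ce=cv2.connectedComponentsWithStats(m); i=1+st[1:,4].argmax(); print(n,st[i],ce[i]+[x0,y0])
    if n=="top": rep("knobT",ray(n,[ce[i]+[x0,y0]],76))
    else:rep("knobS",ray(n,[ce[i]+[x0,y0]],65))
# guides tops z=48: crop coords of wall ends
rep("guideT",ray("top",f([(515,115),(608,100),(540,200),(635,180)],6.5,(330,145)),48))
rep("fence",ray("top",f([(117,257),(505,145)],6.5,(330,145)),20))
rep("rail left",ray("top",f([(140,325),(152,370)],6.5,(330,145)),20))
E
```

```text
holes T [521.8  -5.4  20. ] deck frame -19.6 79.3
holes T [528.9 -29.2  20. ] deck frame -19.7 54.5
holes T [536.  -52.5  20. ] deck frame -19.7 30.0
holes T [543.1 -76.9  20. ] deck frame -19.9 4.6
holes S [521.6  -7.7  20. ] deck frame -20.4 77.1
holes S [529.  -31.2  20. ] deck frame -20.2 52.5
holes S [536.4 -54.8  20. ] deck frame -19.9 27.8
top [ 9  8  9  9 63] [400.58730159 181.6984127 ]
knobT [ 548.2 -100.    76. ] deck frame -21.7 -18.9
side [ 6  5  8 10 65] [362.50769231 234.27692308]
knobS [ 550.5 -101.9   65. ] deck frame -20.0 -21.4
guideT [ 613.3 -132.3   48. ] deck frame 31.3 -68.6
guideT [ 620.5 -175.3   48. ] deck frame 25.7 -112.0
guideT [ 573.5 -142.3   48. ] deck frame -9.8 -66.7
guideT [ 582.9 -186.2   48. ] deck frame -13.4 -111.5
fence [552.3  49.   20. ] deck frame 25.4 122.5
fence [ 606.3 -133.6   20. ] deck frame 24.2 -67.9
rail left [520.3  38.7  20. ] deck frame -8.3 121.9
rail left [499.2  33.3  20. ] deck frame -30.0 122.9
```

Both views agree to about 2 mm: box origin ≈ (569.6, -75.0), yaw 0.2935. That puts the knob at ≈ (550, -101.5) and the last hole at ≈ (521.5, -6).

```bash
cat > go.py <<'E'
import sys, numpy as np
from rig import monitor
from scipy.spatial.transform import Rotation as Ro
def main(x,y,z,yaw):
    s=monitor.sense(); R=Ro.from_euler("xyz",s["tcp_rot"]); T=Ro.from_euler("xyz",[np.pi,0,yaw])
    print("clk %.2f"%s["clock"],"pos",s["eef_pos"].round(1),"rot",s["tcp_rot"].round(3),"F",s["contact_force"].round(1),"open %.3f"%s["opening"])
    print("dp",R.inv().apply(np.array([x,y,z])-s["eef_pos"]).round(1),"ang",(R.inv()*T).as_rotvec().round(4))
main(*map(float,sys.argv[1:]))
E
python3 go.py 550 -101.5 150 0.2935
```

```text
clk 0.10 pos [258.  568.8 230.6] rot [-3.142e+00  1.000e-03  1.145e+00] F [0.3 0.1 0.1] open 0.996
dp [-489.7  542.8   81.2] ang [5.000e-04 1.200e-03 8.515e-01]
```

```bash
python3 -m inch '[{"dp":[-41,45,0],"angular":[0,0,0.07],"fingers":90},{"dp":[-82,90,0],"angular":[0,0,0.14],"fingers":90},{"dp":[-115,127,0],"angular":[0,0,0.2],"fingers":90},{"dp":[-145,160,0],"angular":[0,0,0.25],"fingers":90},{"dp":[-175,193,0],"angular":[0,0,0.3],"fingers":90},{"dp":[-205,226,0],"angular":[0,0,0.36],"fingers":90},{"dp":[-235,259,0],"angular":[0,0,0.42],"fingers":90},{"dp":[-265,292,0],"angular":[0,0,0.48],"fingers":90},{"dp":[-295,326,0],"angular":[0,0,0.54],"fingers":90},{"dp":[-325,360,0],"angular":[0,0,0.6],"fingers":90},{"dp":[-355,393,0],"angular":[0,0,0.66],"fingers":90},{"dp":[-385,426,0],"angular":[0,0,0.72],"fingers":90}]' 40; python3 go.py 550 -101.5 150 0.2935
```

```text
clock: 1.1
eef_pos: [457.7, 108.6, 231.3]
tcp_rot: [-3.142, -0.0, 0.422]
contact_force: [0.7, 1.2, 0.8]
opening: 0.649
clk 1.10 pos [457.7 108.6 231.3] rot [-3.142 -0.     0.422] F [0.7 1.2 0.8] open 0.649
dp [ -1.9 229.5  81.3] ang [-1.000e-04 -1.000e-04  1.286e-01]
```

```bash
python3 -m inch '[{"dp":[0,30,0],"angular":[0,0,0.04],"fingers":90},{"dp":[0,60,0],"angular":[0,0,0.08],"fingers":90},{"dp":[0,90,0],"angular":[0,0,0.12],"fingers":90},{"dp":[0,120,10],"angular":[0,0,0.12],"fingers":90},{"dp":[0,145,25],"angular":[0,0,0.12],"fingers":90},{"dp":[0,160,40],"angular":[0,0,0.12],"fingers":90},{"dp":[0,160,60],"angular":[0,0,0.12],"fingers":90},{"dp":[0,160,80],"angular":[0,0,0.12],"fingers":90},{"dp":[0,160,80],"angular":[0,0,0.12],"fingers":90},{"dp":[0,160,80],"angular":[0,0,0.12],"fingers":90}]'; python3 go.py 550 -101.5 150 0.2935
```

```text
clock: 1.93
eef_pos: [522.5, -35.1, 150.5]
tcp_rot: [-3.141, 0.003, 0.305]
contact_force: [1.1, -0.1, 1.4]
opening: 0.647
clk 1.93 pos [522.5 -35.1 150.5] rot [-3.141e+00  3.000e-03  3.050e-01] F [ 1.1 -0.1  1.4] open 0.647
dp [ 6.3 71.6  0.4] ang [-0.0011  0.0027  0.0114]
```

```bash
python3 -m inch '[{"dp":[2,25,0],"angular":[0,0,0.01],"fingers":90},{"dp":[4,45,0],"angular":[0,0,0.01],"fingers":90},{"dp":[6,60,0],"angular":[0,0,0.01],"fingers":90},{"dp":[6,72,0],"angular":[0,0,0.011],"fingers":90},{"dp":[6,72,0],"angular":[0,0,0.011],"fingers":90},{"dp":[6,72,0],"angular":[0,0,0.011],"fingers":90},{"dp":[6,72,0],"angular":[0,0,0.011],"fingers":90}]'; python3 go.py 550 -101.5 52 0.2935
python3 - <<'E'
from h import *
for n in("side","top"):
    p,d=vision.grab_frame(n); cv2.imwrite(f"pics/{n}1.png",p)
    u,v=map(int,proj(n,[[550,-101,90]])[0]); print(n,u,v)
    cv2.imwrite(f"pics/{n}1c.png",cv2.resize(p[v-45:v+45,u-55:u+55],None,fx=6,fy=6,interpolation=cv2.INTER_CUBIC))
E
```

```text
clock: 2.52
eef_pos: [550.4, -101.5, 151.4]
tcp_rot: [-3.141, 0.0, 0.294]
contact_force: [0.8, 0.1, -1.0]
opening: 0.645
clk 2.52 pos [ 550.4 -101.5  151.4] rot [-3.141  0.     0.294] F [ 0.8  0.1 -1. ] open 0.645
dp [-0.3 -0.1 99.4] ang [-0.0004  0.0002  0.0003]
side 362 227
top 401 180
```

View pics/side1c.png

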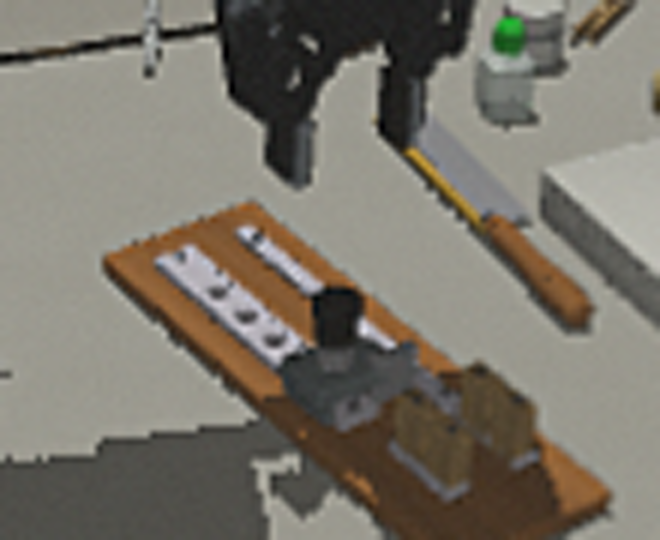

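View pics/top1c.png

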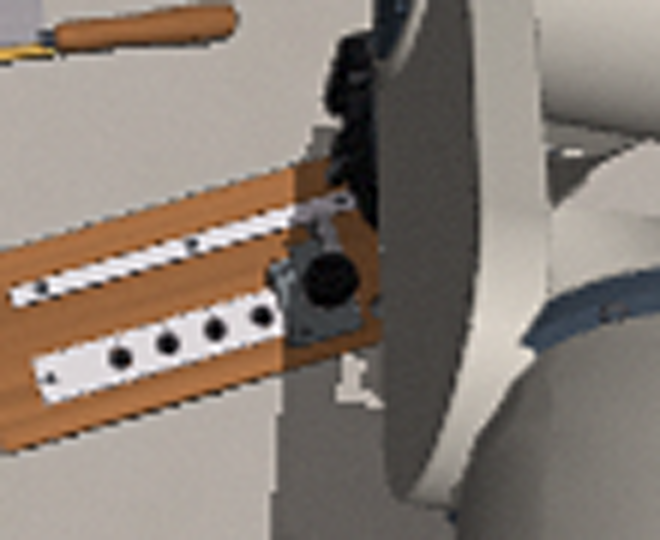

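Side view: the open fingers straddle the line above the knob (knob at crop (337,300), tips at (295,185) and (400,148)). Top view: knob at crop (330,278), nothing moved. Descending.

```bash
python3 -m inch '[{"dp":[0,0,20],"angular":[0,0,0],"fingers":90},{"dp":[0,0,40],"angular":[0,0,0],"fingers":90},{"dp":[0,0,60],"angular":[0,0,0],"fingers":90},{"dp":[0,0,80],"angular":[0,0,0],"fingers":90},{"dp":[0,0,92],"angular":[0,0,0],"fingers":90},{"dp":[0,0,100],"angular":[0,0,0],"fingers":90},{"dp":[0,0,100],"angular":[0,0,0],"fingers":90},{"dp":[0,0,100],"angular":[0,0,0],"fingers":90}]'; python3 go.py 550 -101.5 51 0.2935
python3 - <<'E'
from h import *
for n in("side",):
    p,d=vision.grab_frame(n); 
    u,v=map(int,proj(n,[[550,-101,90]])[0]); print(n,u,v)
    cv2.imwrite(f"pics/{n}2c.png",cv2.resize(p[v-45:v+45,u-55:u+55],None,fx=6,fy=6,interpolation=cv2.INTER_CUBIC))
E
```

```text
clock: 3.28
eef_pos: [550.9, -101.8, 51.5]
tcp_rot: [-3.142, 0.0, 0.294]
contact_force: [0.1, 0.6, 0.1]
opening: 0.643
clk 3.28 pos [ 550.9 -101.8   51.5] rot [-3.142  0.     0.294] F [0.1 0.6 0.1] open 0.643
dp [-0.8 -0.6  0.5] ang [-0.0001  0.0001  0.0007]
side 362 227
```

View pics/side2c.png

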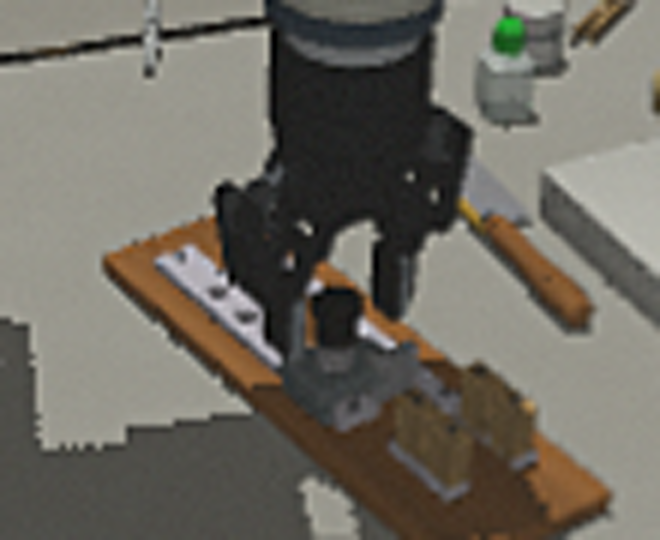

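The knob (crop (337,310)) sits between the fingers. Closing.

```bash
python3 -m inch '[{"dp":[0,0,0],"angular":[0,0,0],"fingers":130},{"dp":[0,0,0],"angular":[0,0,0],"fingers":160},{"dp":[0,0,0],"angular":[0,0,0],"fingers":190},{"dp":[0,0,0],"angular":[0,0,0],"fingers":210},{"dp":[0,0,0],"angular":[0,0,0],"fingers":210},{"dp":[0,0,0],"angular":[0,0,0],"fingers":210},{"dp":[0,0,0],"angular":[0,0,0],"fingers":210}]' 50; python3 go.py 550 -101.5 51 0.2935
python3 - <<'E'
from h import *
for n in("side",):
    p,d=vision.grab_frame(n); 
    u,v=map(int,proj(n,[[550,-101,90]])[0]); print(n,u,v)
    cv2.imwrite(f"pics/{n}3c.png",cv2.resize(p[v-45:v+45,u-55:u+55],None,fx=6,fy=6,interpolation=cv2.INTER_CUBIC))
E
```

```text
clock: 3.92
eef_pos: [550.8, -102.3, 52.4]
tcp_rot: [3.141, -0.0, 0.294]
contact_force: [-3.6, -1.3, 8.6]
opening: 0.278
clk 3.92 pos [ 550.8 -102.3   52.4] rot [ 3.141 -0.     0.294] F [-3.6 -1.3  8.6] open 0.278
dp [-0.5 -1.   1.4] ang [ 0.0005 -0.0002  0.0005]
side 362 227
```

View pics/side3c.png

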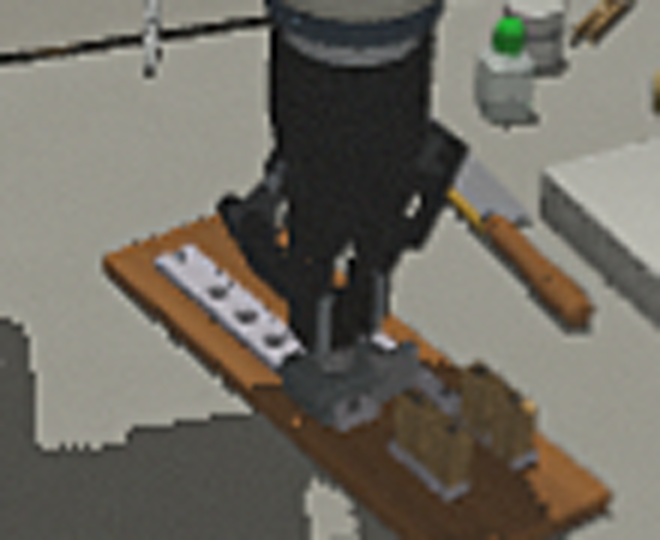

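The knob is gripped at 23.6 mm, on its taper. Lifting it.

```bash
python3 -m inch '[{"dp":[0,0,0],"angular":[0,0,0],"fingers":230},{"dp":[0,0,-3],"angular":[0,0,0],"fingers":230},{"dp":[0,0,-6],"angular":[0,0,0],"fingers":230},{"dp":[0,0,-9],"angular":[0,0,0],"fingers":230},{"dp":[0,0,-12],"angular":[0,0,0],"fingers":230},{"dp":[0,0,-14],"angular":[0,0,0],"fingers":230},{"dp":[0,0,-15],"angular":[0,0,0],"fingers":230},{"dp":[0,0,-16],"angular":[0,0,0],"fingers":230},{"dp":[0,0,-16],"angular":[0,0,0],"fingers":230},{"dp":[0,0,-16],"angular":[0,0,0],"fingers":230}]' 80; python3 go.py 550 -101.5 67 0.2935
```

```text
clock: 4.8
eef_pos: [550.5, -102.0, 67.1]
tcp_rot: [-3.141, 0.0, 0.294]
contact_force: [-0.0, -1.6, -8.1]
opening: 0.268
clk 4.80 pos [ 550.5 -102.    67.1] rot [-3.141  0.     0.294] F [-0.  -1.6 -8.1] open 0.268
dp [-0.4 -0.6  0.1] ang [-0.0002  0.0005  0.0006]
```

```bash
python3 -m inch '[{"dp":[0,0,-1],"angular":[0,0,0],"fingers":230},{"dp":[0,0,-2],"angular":[0,0,0],"fingers":230},{"dp":[0,0,-2],"angular":[0,0,0],"fingers":230},{"dp":[0,0,-2],"angular":[0,0,0],"fingers":230}]'; python3 go.py 550 -101.5 67 0.2935;python3 -m inch '[{"dp":[0,0,-1],"angular":[0,0,0],"fingers":230},{"dp":[0,0,-1.5],"angular":[0,0,0],"fingers":230},{"dp":[0,0,-1.5],"angular":[0,0,0],"fingers":230},{"dp":[0,0,-1.5],"angular":[0,0,0],"fingers":230}]'; python3 go.py 550 -101.5 67 0.2935
```

```text
clock: 5.13
eef_pos: [550.4, -101.9, 68.9]
tcp_rot: [-3.141, 0.001, 0.294]
contact_force: [-0.6, -1.1, -14.0]
opening: 0.261
clk 5.13 pos [ 550.4 -101.9   68.9] rot [-3.141e+00  1.000e-03  2.940e-01] F [ -0.6  -1.1 -14. ] open 0.261
dp [-0.3 -0.5  1.9] ang [-0.0005  0.0007  0.0004]
clock: 5.47
eef_pos: [550.0, -101.5, 69.1]
tcp_rot: [-3.14, 0.001, 0.294]
contact_force: [4.5, 0.5, -30.6]
opening: 0.262
clk 5.47 pos [ 550.  -101.5   69.1] rot [-3.14e+00  1.00e-03  2.94e-01] F [  4.5   0.5 -30.6] open 0.262
dp [ 0.  -0.   2.1] ang [-0.0012  0.0014  0.0003]
```

The pin is at its hard stop: force went from 14 to 31 N with no further rise. I'll back off 1 mm and slide 100 mm along box +y (tool -y).

```bash
python3 -m inch '[{"dp":[0,0,0.6],"angular":[0,0,0],"fingers":230},{"dp":[0,0,1],"angular":[0,0,0],"fingers":230},{"dp":[0,0,1],"angular":[0,0,0],"fingers":230},{"dp":[0,-6,1],"angular":[0,0,0],"fingers":230},{"dp":[0,-14,1],"angular":[0,0,0],"fingers":230},{"dp":[0,-22,1],"angular":[0,0,0],"fingers":230},{"dp":[0,-30,1],"angular":[0,0,0],"fingers":230},{"dp":[0,-36,1],"angular":[0,0,0],"fingers":230},{"dp":[0,-40,1],"angular":[0,0,0],"fingers":230},{"dp":[0,-40,1],"angular":[0,0,0],"fingers":230},{"dp":[0,-40,1],"angular":[0,0,0],"fingers":230}]'; python3 go.py 521.1 -5.8 68.5 0.2935
```

```text
clock: 6.38
eef_pos: [538.5, -63.0, 69.1]
tcp_rot: [-3.141, 0.001, 0.294]
contact_force: [2.0, 2.1, -28.1]
opening: 0.264
clk 6.38 pos [538.5 -63.   69.1] rot [-3.141e+00  1.000e-03  2.940e-01] F [  2.    2.1 -28.1] open 0.264
dp [ -0.  -59.8   0.6] ang [-0.0009  0.001   0.0007]
```

```bash
python3 -m inch '[{"dp":[0,-6,0.4],"angular":[0,0,0],"fingers":230},{"dp":[0,-14,0.8],"angular":[0,0,0],"fingers":230},{"dp":[0,-22,0.8],"angular":[0,0,0],"fingers":230},{"dp":[0,-30,0.8],"angular":[0,0,0],"fingers":230},{"dp":[0,-38,0.8],"angular":[0,0,0],"fingers":230},{"dp":[0,-46,0.8],"angular":[0,0,0],"fingers":230},{"dp":[0,-53,0.8],"angular":[0,0,0],"fingers":230},{"dp":[0,-58,0.8],"angular":[0,0,0],"fingers":230},{"dp":[0,-59,0.8],"angular":[0,0,0],"fingers":230},{"dp":[0,-59,0.8],"angular":[0,0,0],"fingers":230},{"dp":[0,-59,0.8],"angular":[0,0,0],"fingers":230}]'; python3 go.py 521.6 -6.3 68.5 0.2935
python3 - <<'E'
from h import *
for n in("side","top"):
    p,d=vision.grab_frame(n); 
    u,v=map(int,proj(n,[[530,-50,40]])[0]); print(n,u,v)
    cv2.imwrite(f"pics/{n}4c.png",cv2.resize(p[v-45:v+45,u-55:u+55],None,fx=6,fy=6,interpolation=cv2.INTER_CUBIC))
E
```

```text
clock: 7.3
eef_pos: [521.8, -7.0, 69.0]
tcp_rot: [-3.141, 0.0, 0.294]
contact_force: [-0.6, 1.3, -19.8]
opening: 0.264
clk 7.30 pos [521.8  -7.   69. ] rot [-3.141  0.     0.294] F [ -0.6   1.3 -19.8] open 0.264
dp [-0.  -0.7  0.5] ang [-0.0005  0.0005  0.0005]
side 349 232
top 381 190
```

View pics/side4c.png

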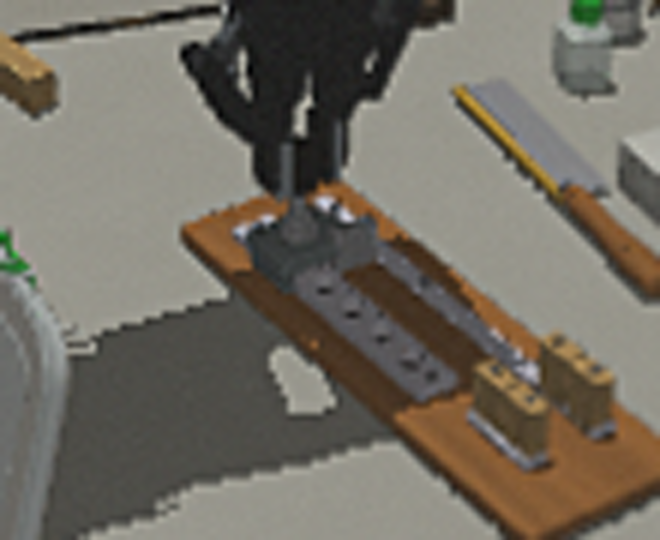

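View pics/top4c.png

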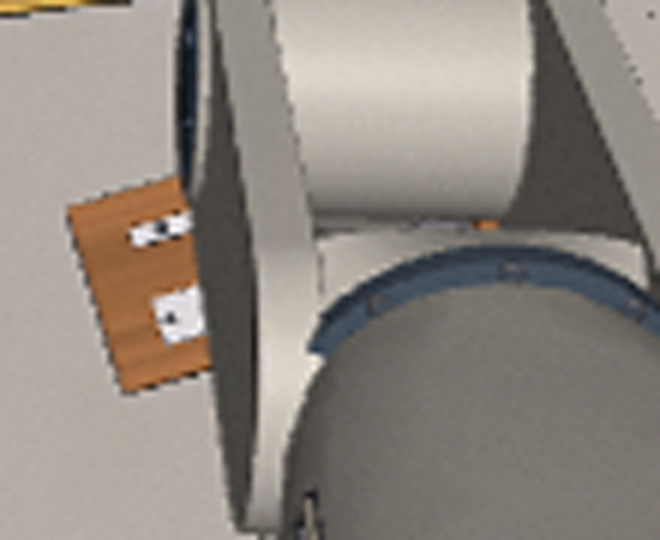

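The carriage now covers the last hole, and the four other holes are exposed at crop (325,290) to (413,362). Lowering the pin.

```bash
python3 -m inch '[{"dp":[0,-0.7,3],"angular":[0,0,0],"fingers":230},{"dp":[0,-0.7,6],"angular":[0,0,0],"fingers":230},{"dp":[0,-0.7,9],"angular":[0,0,0],"fingers":230},{"dp":[0,-0.7,12],"angular":[0,0,0],"fingers":230},{"dp":[0,-0.7,14],"angular":[0,0,0],"fingers":230},{"dp":[0,-0.7,16],"angular":[0,0,0],"fingers":230},{"dp":[0,-0.7,17],"angular":[0,0,0],"fingers":230},{"dp":[0,-0.7,17],"angular":[0,0,0],"fingers":230},{"dp":[0,-0.7,17],"angular":[0,0,0],"fingers":230}]'; python3 go.py 521.6 -6.3 52 0.2935
```

```text
clock: 8.15
eef_pos: [522.1, -6.8, 52.7]
tcp_rot: [3.141, -0.0, 0.294]
contact_force: [-5.7, -3.2, 2.5]
opening: 0.261
clk 8.15 pos [522.1  -6.8  52.7] rot [ 3.141 -0.     0.294] F [-5.7 -3.2  2.5] open 0.261
dp [-0.4 -0.6  0.7] ang [ 0.0003 -0.0003  0.0006]
```

```bash
python3 -m inch '[{"dp":[0,0,0],"angular":[0,0,0],"fingers":170},{"dp":[0,0,0],"angular":[0,0,0],"fingers":120},{"dp":[0,0,0],"angular":[0,0,0],"fingers":100},{"dp":[0,0,0],"angular":[0,0,0],"fingers":100},{"dp":[0,0,-20],"angular":[0,0,0],"fingers":100},{"dp":[0,0,-45],"angular":[0,0,0],"fingers":100},{"dp":[0,0,-80],"angular":[0,0,0],"fingers":100},{"dp":[0,20,-120],"angular":[0,0,0],"fingers":100},{"dp":[-30,0,-150],"angular":[0,0,0],"fingers":90},{"dp":[-60,-30,-150],"angular":[0,0,0],"fingers":90},{"dp":[-60,-60,-150],"angular":[0,0,0],"fingers":90},{"dp":[-60,-90,-150],"angular":[0,0,0],"fingers":90}]'; python3 go.py 397 296 150 0.394
```

```text
clock: 9.15
eef_pos: [437.1, 62.7, 203.2]
tcp_rot: [3.141, -0.002, 0.292]
contact_force: [0.7, 0.4, 0.0]
opening: 0.648
clk 9.15 pos [437.1  62.7 203.2] rot [ 3.141e+00 -2.000e-03  2.920e-01] F [0.7 0.4 0. ] open 0.648
dp [  28.6 -235.    53.2] ang [ 0.0002 -0.0025 -0.1022]
```

```bash
python3 - <<'E'
from h import *
for n in("side","top"):
    p,d=vision.grab_frame(n); cv2.imwrite(f"pics/{n}5.png",p)
    u,v=map(int,proj(n,[[560,-50,40]])[0]); print(n,u,v)
    cv2.imwrite(f"pics/{n}5c.png",cv2.resize(p[v-45:v+45,u-60:u+60],None,fx=6,fy=6,interpolation=cv2.INTER_CUBIC))
    cv2.imwrite(f"pics/{n}5f.png",p)
E
```

```text
side 359 230
top 381 180
```

View pics/side5c.png

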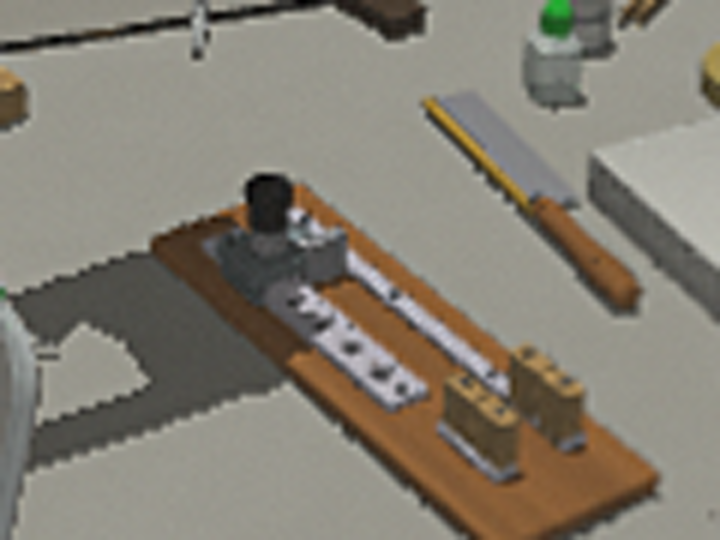

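View pics/top5.png

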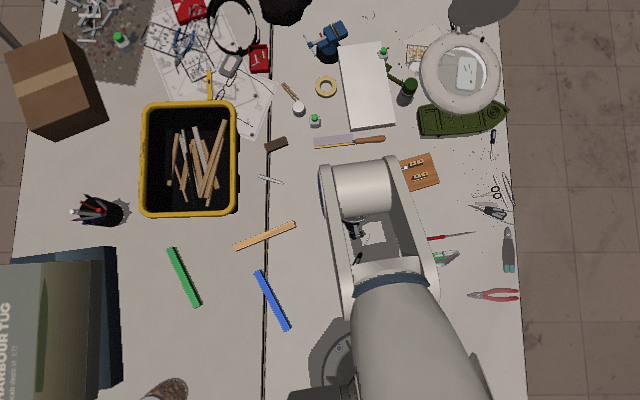

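The side crop shows the knob at (268,203), with the stop at the end of the rail and everything else in place. I'll check the knob height numerically and refine the strip.

```bash
python3 - <<'E'
from h import *
def knob(f,X):
    img=cv2.imread(f); u,v=proj("side",[X])[0].astype(int); x0,y0=u-9,v-10
    m=(img[y0:y0+20,x0:x0+20].max(2)<50).astype(np.uint8)
    k,l,st,ce=cv2.connectedComponentsWithStats(m); i=1+st[1:,4].argmax(); return st[i],ce[i]+[x0,y0]
th=.2935;O=np.array([569.6,-75.0]);ex=np.array([np.cos(th),np.sin(th)]);ey=np.array([-np.sin(th),np.cos(th)])
for f,y in(("pics/side0.png",-20),("pics/side5.png",80)):
    X=np.r_[O-26*ex+y*ey,65]; s,c=knob(f,X); print(s,c,"pred",proj("side",[X,X+[0,0,3]]).round(2).tolist())
# strip: top view, top-face only & edges; side
for f,n,roi in(("pics/top0.png","top",(225,210,305,260)),("pics/top5.png","top",(225,210,305,260))):
    im=cv2.imread(f)
    for lo in((3,70,40),(3,70,150)):
        c,W,rc=blob(im,lo,(25,255,255),roi,24,n); print(lo,rc)
d=np.load("pics/top0.npy"); 
im=cv2.imread("pics/side5.png");cv2.imwrite("pics/s5strip.png",cv2.resize(im[165:215,255:320],None,fx=9,fy=9,interpolation=cv2.INTER_CUBIC))
E
```

```text
[ 6  6  8 10 65] [362.50769231 234.27692308] pred [[362.47, 234.23], [362.51, 233.4]]
[ 6  6  8 10 61] [343.24590164 218.39344262] pred [[343.03, 218.15], [343.04, 217.34]]
(3, 70, 40) ((397.1524658203125, 295.84039306640625), (22.69652557373047, 190.08799743652344), 22.573009490966797)
(3, 70, 150) ((397.6519470214844, 297.24908447265625), (18.633148193359375, 187.95587158203125), 22.06157684326172)
(3, 70, 40) ((397.9373779296875, 296.17010498046875), (24.142406463623047, 190.03416442871094), 22.816665649414062)
(3, 70, 150) ((397.6519775390625, 297.24908447265625), (18.633153915405273, 187.95582580566406), 22.06161117553711)
```

View pics/s5strip.png

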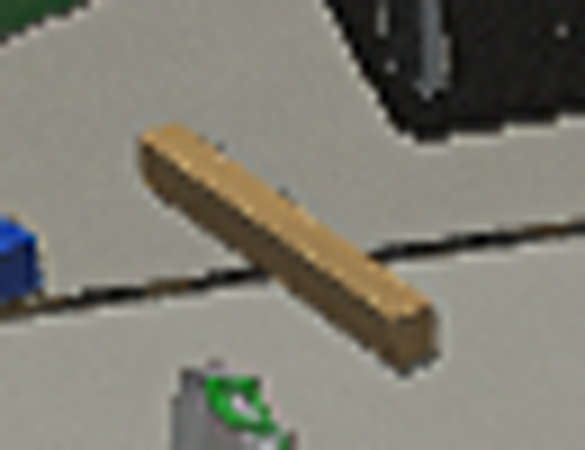

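The knob centroid matches the pin-home prediction to within 0.3 px. The strip's top face is about 20 mm wide, centred near (397.5,297). A quick depth check of its height, plus the side-view midpoint.

```bash
python3 - <<'E'
from h import *
d=np.load("pics/top0.npy"); c=vision.camera_params("top")
K=np.array([[c["fx"],0,c["cx"]],[0,c["fy"],c["cy"]],[0,0,1]])
def P(u,v):
    n=cv2.undistortPoints(np.array([[[u,v]]],float),K,c["distortion"])[0,0]
    return c["R"].T@(np.r_[n,1]*d[v,u]-c["t"])
for uv in((265,236),(255,240),(280,230),(265,250),(300,205)): print(uv,P(*uv).round(1))
f=[((x+.5)/9-.5+255,(y+.5)/9-.5+165) for x,y in((143,140),(180,125),(435,307),(390,320))]
W=ray("side",f,24); print(W.round(1),W.mean(0))
E
python3 go.py 397.5 296.5 110 0.388
```

```text
(265, 236) [395.3 292.7  28.4]
(255, 240) [383.8 322.1  25.3]
(280, 230) [413.3 249.7  24.1]
(265, 250) [356.2 298.1 -15.8]
(300, 205) [491.4 193.   -0. ]
[[354.7 373.6  24. ]
 [372.  382.2  24. ]
 [442.5 207.1  24. ]
 [423.5 202.6  24. ]] [398.18240203 291.3932741   24.        ]
clk 9.25 pos [437.6  64.9 202.8] rot [-3.141e+00 -2.000e-03  2.960e-01] F [0.4 0.6 0.7] open 0.646
dp [  29.1 -233.1   93.1] ang [-0.0007 -0.0022 -0.0918]
```

```bash
python3 -m inch '[{"dp":[4,-30,0],"angular":[0,0,-0.01],"fingers":90},{"dp":[8,-60,0],"angular":[0,0,-0.02],"fingers":90},{"dp":[12,-90,0],"angular":[0,0,-0.03],"fingers":90},{"dp":[16,-120,0],"angular":[0,0,-0.05],"fingers":90},{"dp":[20,-150,10],"angular":[0,0,-0.06],"fingers":90},{"dp":[24,-180,20],"angular":[0,0,-0.07],"fingers":90},{"dp":[26,-205,40],"angular":[0,0,-0.08],"fingers":90},{"dp":[28,-222,60],"angular":[0,0,-0.09],"fingers":90},{"dp":[29,-232,80],"angular":[0,0,-0.092],"fingers":90},{"dp":[29,-232,93],"angular":[0,0,-0.092],"fingers":90},{"dp":[29,-232,93],"angular":[0,0,-0.092],"fingers":90},{"dp":[29,-232,93],"angular":[0,0,-0.092],"fingers":90}]'; python3 go.py 397.8 295 10 0.388
```

```text
clock: 10.25
eef_pos: [399.1, 292.5, 108.7]
tcp_rot: [3.141, 0.001, 0.386]
contact_force: [1.3, 0.3, 0.3]
opening: 0.652
clk 10.25 pos [399.1 292.5 108.7] rot [3.141e+00 1.000e-03 3.860e-01] F [1.3 0.3 0.3] open 0.652
dp [-0.1 -2.9 98.7] ang [ 0.0003  0.001  -0.0018]
```

```bash
python3 - <<'E'
from h import *
p,d=vision.grab_frame("side"); u,v=proj("side",[[398,295,60]])[0].astype(int)
cv2.imwrite("pics/side6c.png",cv2.resize(p[v-40:v+40,u-50:u+50],None,fx=7,fy=7,interpolation=cv2.INTER_CUBIC))
E
python3 go.py 397.8 295 10 0.388
```

```text
clk 10.30 pos [399.6 292.6 109.5] rot [-3.142 -0.     0.386] F [-0.2  0.   0.3] open 0.650
dp [-0.8 -2.9 99.5] ang [-0.     -0.0005 -0.0022]
```

View pics/side6c.png

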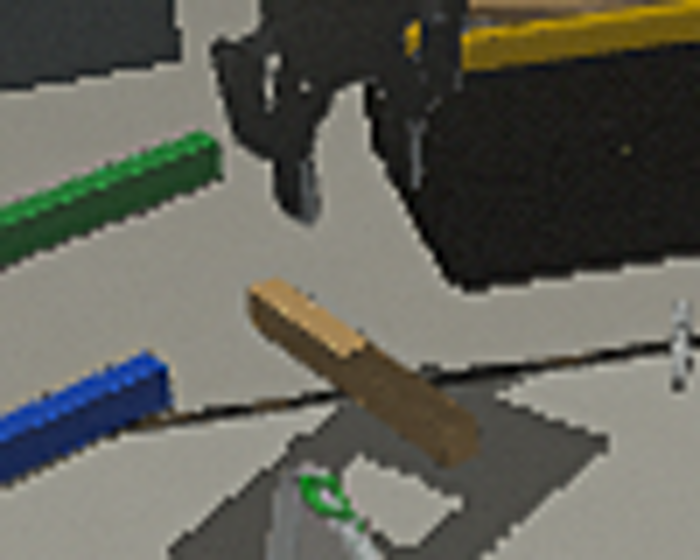

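Fingers (tips at crop (300,215) and (415,180)) straddle the strip (360,375), and the blue and green bars are clear. Descending and gripping.

```bash
python3 -m inch '[{"dp":[-0.5,-3,20],"angular":[0,0,-0.002],"fingers":90},{"dp":[-0.5,-3,40],"angular":[0,0,-0.002],"fingers":90},{"dp":[-0.5,-3,60],"angular":[0,0,-0.002],"fingers":90},{"dp":[-0.5,-3,80],"angular":[0,0,-0.002],"fingers":90},{"dp":[-0.5,-3,92],"angular":[0,0,-0.002],"fingers":90},{"dp":[-0.5,-3,99],"angular":[0,0,-0.002],"fingers":90},{"dp":[-0.5,-3,99],"angular":[0,0,-0.002],"fingers":90},{"dp":[-0.5,-3,99],"angular":[0,0,-0.002],"fingers":140},{"dp":[-0.5,-3,99],"angular":[0,0,-0.002],"fingers":180},{"dp":[-0.5,-3,99],"angular":[0,0,-0.002],"fingers":210},{"dp":[-0.5,-3,99],"angular":[0,0,-0.002],"fingers":235},{"dp":[-0.5,-3,99],"angular":[0,0,-0.002],"fingers":235}]' 50; python3 go.py 397.8 295 10 0.388
```

```text
clock: 11.3
eef_pos: [398.2, 295.7, 11.3]
tcp_rot: [-3.141, -0.002, 0.388]
contact_force: [-0.3, -1.2, 6.7]
opening: 0.216
clk 11.30 pos [398.2 295.7  11.3] rot [-3.141e+00 -2.000e-03  3.880e-01] F [-0.3 -1.2  6.7] open 0.216
dp [-0.6  0.5  1.3] ang [-0.0004 -0.0021  0.0001]
```

```bash
python3 -m inch '[{"dp":[0,0,0],"angular":[0,0,0],"fingers":235},{"dp":[0,0,-10],"angular":[0,0,0],"fingers":235},{"dp":[0,0,-30],"angular":[0,0,0],"fingers":235},{"dp":[0,0,-60],"angular":[0,0,0],"fingers":235},{"dp":[0,0,-85],"angular":[0,0,0],"fingers":235},{"dp":[0,0,-110],"angular":[0,0,0],"fingers":235},{"dp":[0,0,-120],"angular":[0,0,0],"fingers":235},{"dp":[0,0,-120],"angular":[0,0,0],"fingers":235},{"dp":[0,0,-120],"angular":[0,0,0],"fingers":235}]' ; python3 - <<'E'
from h import *
p,d=vision.grab_frame("side"); u,v=proj("side",[[398,295,140]])[0].astype(int)
cv2.imwrite("pics/side7c.png",cv2.resize(p[v-40:v+40,u-50:u+50],None,fx=7,fy=7,interpolation=cv2.INTER_CUBIC))
E
python3 go.py 579 -107 130 0.2935
```

```text
clock: 12.05
eef_pos: [397.4, 295.3, 130.3]
tcp_rot: [-3.141, -0.001, 0.388]
contact_force: [-1.6, 1.7, -0.5]
opening: 0.218
clk 12.10 pos [396.8 294.9 129.4] rot [3.141e+00 1.000e-03 3.880e-01] F [ 0.2  0.  -0.5] open 0.216
dp [ 16.5 440.9  -0.6] ang [0.0002 0.0006 0.0945]
```

View pics/side7c.png

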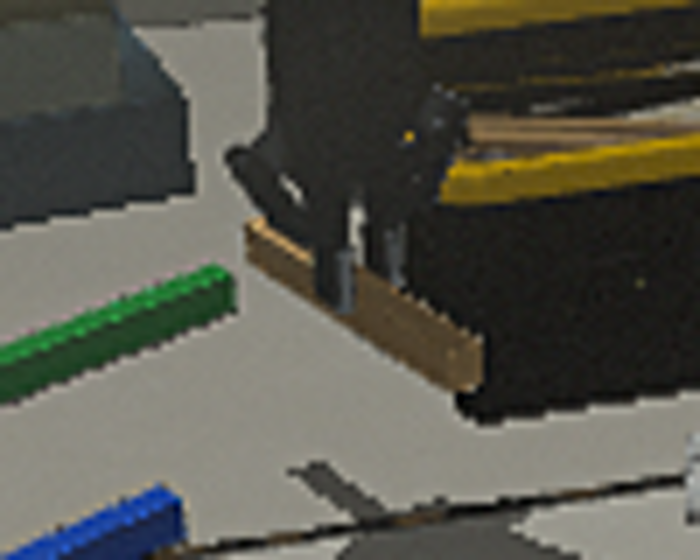

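The strip is held level. Carrying it above the lane, aiming 7 mm short of the stop.

```bash
python3 -m inch '[{"dp":[1,20,0],"angular":[0,0,0],"fingers":235},{"dp":[2,50,0],"angular":[0,0,0.01],"fingers":235},{"dp":[3,85,0],"angular":[0,0,0.02],"fingers":235},{"dp":[5,120,0],"angular":[0,0,0.03],"fingers":235},{"dp":[6,155,0],"angular":[0,0,0.04],"fingers":235},{"dp":[8,190,0],"angular":[0,0,0.05],"fingers":235},{"dp":[9,225,0],"angular":[0,0,0.06],"fingers":235},{"dp":[10,260,0],"angular":[0,0,0.07],"fingers":235},{"dp":[11,290,0],"angular":[0,0,0.08],"fingers":235},{"dp":[12,320,0],"angular":[0,0,0.09],"fingers":235},{"dp":[13,350,0],"angular":[0,0,0.094],"fingers":235},{"dp":[14,375,0],"angular":[0,0,0.094],"fingers":235}]' ;python3 go.py 581.2 -113.3 130 0.2935
```

```text
clock: 13.1
eef_pos: [551.6, -48.5, 128.0]
tcp_rot: [-3.141, 0.003, 0.293]
contact_force: [0.5, 0.6, -0.9]
opening: 0.219
clk 13.10 pos [551.6 -48.5 128. ] rot [-3.141e+00  3.000e-03  2.930e-01] F [ 0.5  0.6 -0.9] open 0.219
dp [ 9.6 70.5 -2.1] ang [-0.001   0.0028 -0.0004]
```

```bash
python3 -m inch '[{"dp":[4,25,0],"angular":[0,0,0],"fingers":235},{"dp":[7,48,0],"angular":[0,0,0],"fingers":235},{"dp":[9.6,64,0],"angular":[0,0,0],"fingers":235},{"dp":[9.6,70,0],"angular":[0,0,0],"fingers":235},{"dp":[9.6,70.5,0],"angular":[0,0,0],"fingers":235},{"dp":[9.6,70.5,0],"angular":[0,0,0],"fingers":235},{"dp":[9.6,70.5,0],"angular":[0,0,0],"fingers":235}]' ;python3 go.py 581.2 -113.3 65 0.2935
python3 - <<'E'
from h import *
for n in("side","top"):
    p,d=vision.grab_frame(n); u,v=proj(n,[[575,-90,80]])[0].astype(int)
    cv2.imwrite(f"pics/{n}8c.png",cv2.resize(p[v-45:v+45,u-55:u+55],None,fx=6.5,fy=6.5,interpolation=cv2.INTER_CUBIC))
E
```

```text
clock: 13.68
eef_pos: [581.0, -110.2, 129.5]
tcp_rot: [-3.141, 0.001, 0.294]
contact_force: [-0.2, 0.4, -0.5]
opening: 0.217
clk 13.68 pos [ 581.  -110.2  129.5] rot [-3.141e+00  1.000e-03  2.940e-01] F [-0.2  0.4 -0.5] open 0.217
dp [-0.6  3.  64.5] ang [-0.0009  0.001   0.001 ]
```

View pics/side8c.png

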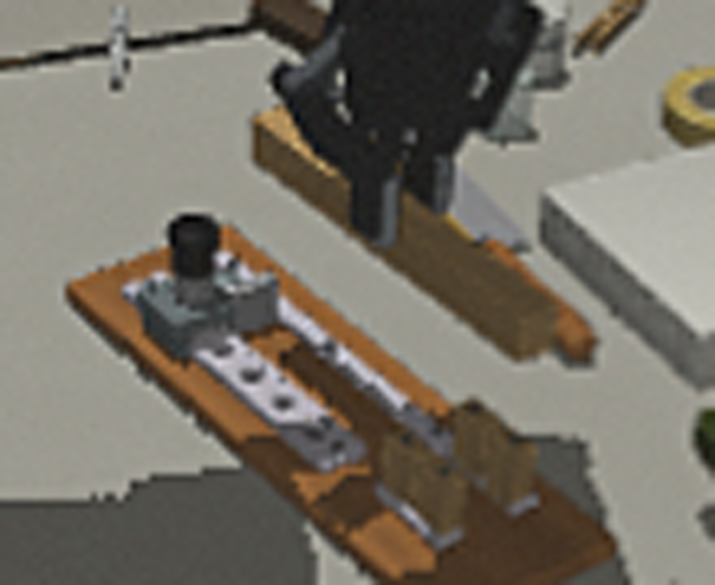

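View pics/top8c.png

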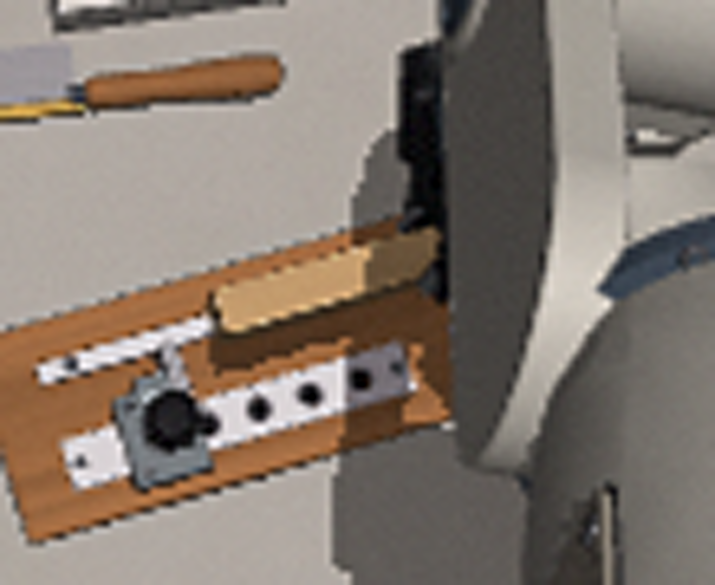

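```bash
python3 - <<'E'
from h import *
th=.2935;O=np.array([569.6,-75.0]);ex=np.array([np.cos(th),np.sin(th)]);ey=np.array([-np.sin(th),np.cos(th)])
def w(n,P,z):
    o=proj(n,[[575,-90,80]])[0].astype(int)-[55,45]
    W=ray(n,[((x+.5)/6.5-.5+o[0],(y+.5)/6.5-.5+o[1]) for x,y in P],z)
    for q in W: print(n,q.round(1),"box",((q[:2]-O)@ex).round(1),((q[:2]-O)@ey).round(1))
w("top",[(213,293),(222,332),(367,250),(376,290)],142)
w("side",[(253,118)],142); w("side",[(522,358)],118)
w("side",[(255,158)],118)
t=np.array([581.0,-110.2]);print("tcp box",(t-O)@ex,(t-O)@ey)
E
```

```text
top [561.8 -15.6 142. ] box 9.7 59.1
top [545.1 -19.  142. ] box -7.2 60.7
top [580.4 -80.6 142. ] box 8.7 -8.5
top [563.2 -83.9 142. ] box -8.7 -6.6
side [544.2 -23.7 142. ] box -9.4 56.5
side [ 602.9 -198.9  118. ] box -4.0 -128.3
side [546.9 -20.7 118. ] box -6.0 58.6
tcp box 0.7289917241606562 -36.99281783084529
```

The strip's front end is at box y ≈ 58, well short of the stop face at 62, and it is centred in the lane. Backing 3 mm and lowering in stages.

```bash
python3 -m inch '[{"dp":[-0.6,3,10],"angular":[0,0,0],"fingers":235},{"dp":[-0.6,3,30],"angular":[0,0,0],"fingers":235},{"dp":[-0.6,3,45],"angular":[0,0,0],"fingers":235},{"dp":[-0.6,3,58],"angular":[0,0,0],"fingers":235},{"dp":[-0.6,3,65],"angular":[0,0,0],"fingers":235},{"dp":[-0.6,3,65],"angular":[0,0,0],"fingers":235},{"dp":[-0.6,3,65],"angular":[0,0,0],"fingers":235}]' ;python3 go.py 581.2 -113.3 65 0.2935
python3 - <<'E'
from h import *
for n in("side",):
    p,d=vision.grab_frame(n); u,v=proj(n,[[575,-90,50]])[0].astype(int)
    cv2.imwrite(f"pics/{n}9c.png",cv2.resize(p[v-45:v+45,u-55:u+55],None,fx=6.5,fy=6.5,interpolation=cv2.INTER_CUBIC))
E
```

```text
clock: 14.37
eef_pos: [582.0, -114.2, 64.8]
tcp_rot: [-3.141, 0.001, 0.294]
contact_force: [-0.2, -0.3, -0.7]
opening: 0.214
clk 14.37 pos [ 582.  -114.2   64.8] rot [-3.141e+00  1.000e-03  2.940e-01] F [-0.2 -0.3 -0.7] open 0.214
dp [-0.5 -1.1 -0.2] ang [-0.0003  0.0005  0.0006]
```

View pics/side9c.png

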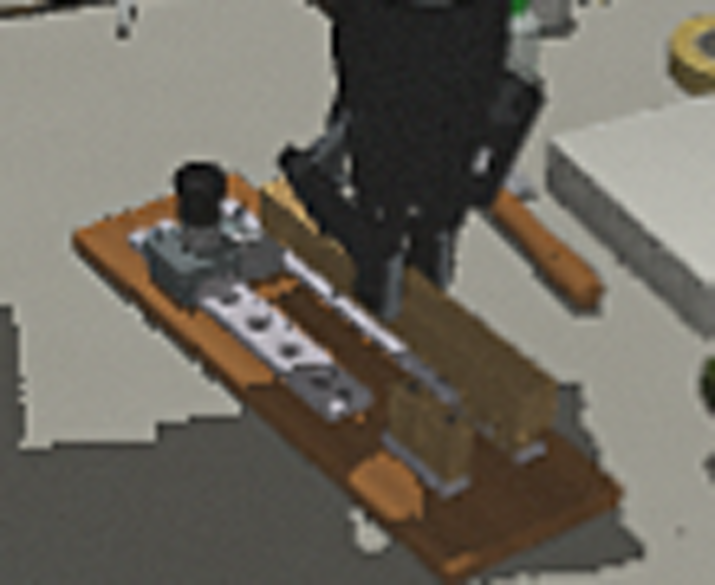

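The strip's near end (crop (540,400)) hangs just above the far guide wall's image, as expected at this height. Continuing down.

```bash
python3 -m inch '[{"dp":[-0.5,-0.5,5],"angular":[0,0,0],"fingers":235},{"dp":[-0.5,-0.5,10],"angular":[0,0,0],"fingers":235},{"dp":[-0.5,-0.5,15],"angular":[0,0,0],"fingers":235},{"dp":[-0.5,-0.5,15],"angular":[0,0,0],"fingers":235},{"dp":[-0.5,-0.5,15],"angular":[0,0,0],"fingers":235}]' ;python3 go.py 581.2 -113.3 27 0.2935
python3 - <<'E'
from h import *
for n in("side",):
    p,d=vision.grab_frame(n); u,v=proj(n,[[575,-90,50]])[0].astype(int)
    cv2.imwrite(f"pics/{n}10c.png",cv2.resize(p[v-45:v+45,u-55:u+55],None,fx=6.5,fy=6.5,interpolation=cv2.INTER_CUBIC))
E
```

```text
clock: 14.83
eef_pos: [581.2, -114.0, 49.6]
tcp_rot: [-3.141, 0.001, 0.294]
contact_force: [-0.1, 0.5, -0.6]
opening: 0.217
clk 14.83 pos [ 581.2 -114.    49.6] rot [-3.141e+00  1.000e-03  2.940e-01] F [-0.1  0.5 -0.6] open 0.217
dp [ 0.2 -0.6 22.6] ang [-0.0003  0.0006  0.0005]
```

View pics/side10c.png

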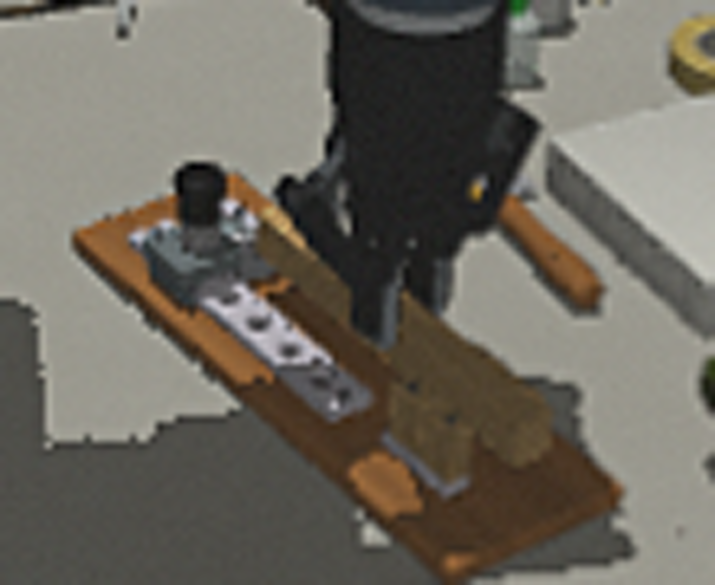

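The strip is between the guide walls with no contact force. I'll lower it to the deck, 22 mm then slowly.

```bash
python3 -m inch '[{"dp":[0.2,-0.3,5],"angular":[0,0,0],"fingers":235},{"dp":[0.2,-0.3,10],"angular":[0,0,0],"fingers":235},{"dp":[0.2,-0.3,15],"angular":[0,0,0],"fingers":235},{"dp":[0.2,-0.3,19],"angular":[0,0,0],"fingers":235},{"dp":[0.2,-0.3,22],"angular":[0,0,0],"fingers":235},{"dp":[0.2,-0.3,22],"angular":[0,0,0],"fingers":235},{"dp":[0.2,-0.3,22],"angular":[0,0,0],"fingers":235}]' ;python3 go.py 579.1 -106.6 25.5 0.2935
```

```text
clock: 15.47
eef_pos: [581.4, -113.7, 27.7]
tcp_rot: [-3.141, 0.0, 0.294]
contact_force: [-0.3, -0.7, -0.9]
opening: 0.216
clk 15.47 pos [ 581.4 -113.7   27.7] rot [-3.141  0.     0.294] F [-0.3 -0.7 -0.9] open 0.216
dp [-0.1 -7.4  2.2] ang [-0.0002  0.0005  0.0005]
```

```bash
python3 -m inch '[{"dp":[0,0,0.8],"angular":[0,0,0],"fingers":235},{"dp":[0,0,1.6],"angular":[0,0,0],"fingers":235},{"dp":[0,0,2.2],"angular":[0,0,0],"fingers":235},{"dp":[0,0,2.2],"angular":[0,0,0],"fingers":235}]' ;python3 go.py 579.1 -106.6 25.5 0.2935
```

```text
clock: 15.8
eef_pos: [581.6, -113.7, 25.8]
tcp_rot: [3.142, -0.0, 0.294]
contact_force: [-0.0, -0.5, -0.1]
opening: 0.218
clk 15.80 pos [ 581.6 -113.7   25.8] rot [ 3.142 -0.     0.294] F [-0.  -0.5 -0.1] open 0.218
dp [-0.3 -7.5  0.3] ang [ 0.     -0.0001  0.0004]
```

```bash
python3 -m inch '[{"dp":[0,-1,0],"angular":[0,0,0],"fingers":235},{"dp":[0,-2,0],"angular":[0,0,0],"fingers":235},{"dp":[0,-3,0],"angular":[0,0,0],"fingers":235},{"dp":[0,-4,0],"angular":[0,0,0],"fingers":235},{"dp":[0,-4.5,0],"angular":[0,0,0],"fingers":235},{"dp":[0,-4.5,0],"angular":[0,0,0],"fingers":235},{"dp":[0,-4.5,0],"angular":[0,0,0],"fingers":235}]' ;python3 go.py 579.1 -106.6 25.5 0.2935
python3 -m inch '[{"dp":[0,-0.6,0],"angular":[0,0,0],"fingers":235},{"dp":[0,-1.2,0],"angular":[0,0,0],"fingers":235},{"dp":[0,-1.5,0],"angular":[0,0,0],"fingers":235},{"dp":[0,-1.5,0],"angular":[0,0,0],"fingers":235}]' ;python3 go.py 579.1 -106.6 25.5 0.2935
```

```text
clock: 16.38
eef_pos: [580.2, -109.3, 25.8]
tcp_rot: [-3.142, 0.0, 0.294]
contact_force: [0.8, -0.4, 0.2]
opening: 0.216
clk 16.38 pos [ 580.2 -109.3   25.8] rot [-3.142  0.     0.294] F [ 0.8 -0.4  0.2] open 0.216
dp [-0.3 -2.9  0.3] ang [-0.      0.      0.0006]
clock: 16.72
eef_pos: [579.9, -108.0, 25.8]
tcp_rot: [3.141, -0.0, 0.294]
contact_force: [0.3, -1.5, -0.1]
opening: 0.215
clk 16.72 pos [ 579.9 -108.    25.8] rot [ 3.141 -0.     0.294] F [ 0.3 -1.5 -0.1] open 0.215
dp [-0.3 -1.6  0.3] ang [ 0.0002 -0.0001  0.0006]
```

```bash
for i in 1 2; do python3 -m inch '[{"dp":[0,-0.6,0],"angular":[0,0,0],"fingers":235},{"dp":[0,-1.0,0],"angular":[0,0,0],"fingers":235},{"dp":[0,-1.0,0],"angular":[0,0,0],"fingers":235},{"dp":[0,-1.0,0],"angular":[0,0,0],"fingers":235}]' >/dev/null;python3 go.py 579.1 -106.6 25.5 0.2935; done
```

```text
clk 17.05 pos [ 579.6 -107.    25.8] rot [ 3.142 -0.     0.294] F [ 0.4 -1.4 -0.3] open 0.219
dp [-0.3 -0.5  0.3] ang [ 0.0001 -0.0001  0.0005]
clk 17.38 pos [ 579.2 -106.    25.8] rot [-3.142 -0.     0.294] F [-0.2 -1.  -0.3] open 0.220
dp [-0.3  0.6  0.3] ang [-0.     -0.      0.0005]
```

```bash
for i in 1 2; do python3 -m inch '[{"dp":[0,-0.6,0],"angular":[0,0,0],"fingers":235},{"dp":[0,-1.0,0],"angular":[0,0,0],"fingers":235},{"dp":[0,-1.0,0],"angular":[0,0,0],"fingers":235},{"dp":[0,-1.0,0],"angular":[0,0,0],"fingers":235}]' >/dev/null;python3 go.py 579.1 -106.6 25.5 0.2935; done
python3 - <<'E'
from h import *
for n in("side","top"):
    p,d=vision.grab_frame(n); u,v=proj(n,[[560,-60,50]])[0].astype(int)
    cv2.imwrite(f"pics/{n}11c.png",cv2.resize(p[v-45:v+45,u-55:u+55],None,fx=6.5,fy=6.5,interpolation=cv2.INTER_CUBIC))
E
```

```text
clk 17.72 pos [ 579.3 -105.6   26. ] rot [ 3.14e+00 -1.00e-03  2.94e-01] F [ 0.8 -4.5 -0.7] open 0.217
dp [-0.5  0.8  0.5] ang [ 0.0011 -0.0006  0.0009]
clk 18.05 pos [ 579.5 -105.4   26.1] rot [ 3.139e+00 -1.000e-03  2.950e-01] F [ 1.5 -9.6 -1. ] open 0.219
dp [-0.7  1.   0.6] ang [ 0.0023 -0.0011  0.0013]
```

View pics/side11c.png

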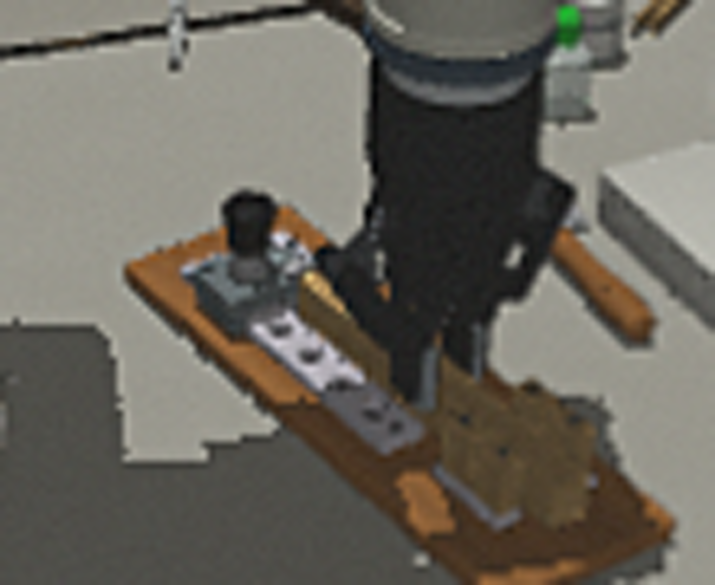

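View pics/top11c.png

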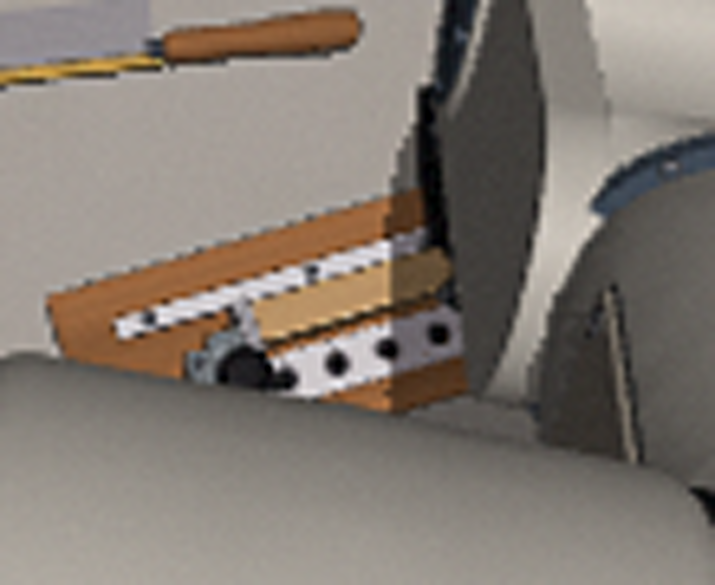

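Contact is established: about 10 N against the stop, the strip end meeting the plate at top crop (255,320), strip lying in the lane. I'll relieve the load, then release and rise.

```bash
python3 -m inch '[{"dp":[0,0.8,0.3],"angular":[0,0,0],"fingers":235},{"dp":[0,1.2,0.5],"angular":[0,0,0],"fingers":235},{"dp":[0,1.2,0.5],"angular":[0,0,0],"fingers":235},{"dp":[0,1.2,0.5],"angular":[0,0,0],"fingers":235}]'
python3 -m inch '[{"dp":[0,0,0],"angular":[0,0,0],"fingers":200},{"dp":[0,0,0],"angular":[0,0,0],"fingers":170},{"dp":[0,0,0],"angular":[0,0,0],"fingers":150},{"dp":[0,0,0],"angular":[0,0,0],"fingers":140},{"dp":[0,0,0],"angular":[0,0,0],"fingers":140},{"dp":[0,0,-8],"angular":[0,0,0],"fingers":140},{"dp":[0,0,-20],"angular":[0,0,0],"fingers":140},{"dp":[0,0,-40],"angular":[0,0,0],"fingers":140},{"dp":[0,0,-70],"angular":[0,0,0],"fingers":140},{"dp":[0,0,-105],"angular":[0,0,0],"fingers":140},{"dp":[0,0,-130],"angular":[0,0,0],"fingers":140},{"dp":[0,0,-150],"angular":[0,0,0],"fingers":140}]'
python3 -m inch '[{"dp":[-30,0,0],"angular":[0,0,0],"fingers":140},{"dp":[-60,0,0],"angular":[0,0,0],"fingers":140},{"dp":[-90,0,0],"angular":[0,0,0],"fingers":140},{"dp":[-120,-30,0],"angular":[0,0,0],"fingers":140},{"dp":[-120,-60,0],"angular":[0,0,0],"fingers":140},{"dp":[-120,-90,0],"angular":[0,0,0],"fingers":140},{"dp":[-120,-120,0],"angular":[0,0,0],"fingers":140},{"dp":[-120,-150,0],"angular":[0,0,0],"fingers":140},{"dp":[-120,-180,0],"angular":[0,0,0],"fingers":140},{"dp":[-120,-210,0],"angular":[0,0,0],"fingers":140},{"dp":[-120,-240,0],"angular":[0,0,0],"fingers":140},{"dp":[-120,-270,0],"angular":[0,0,0],"fingers":140}]'
python3 - <<'E'
from h import *
for n in("side","top"):
    p,d=vision.grab_frame(n); cv2.imwrite(f"pics/{n}12.png",p); u,v=proj(n,[[565,-75,30]])[0].astype(int); print(u,v)
    cv2.imwrite(f"pics/{n}12c.png",cv2.resize(p[v-45:v+45,u-55:u+55],None,fx=6.5,fy=6.5,interpolation=cv2.INTER_CUBIC))
E
```

```text
clock: 18.48
eef_pos: [579.3, -105.7, 25.5]
tcp_rot: [3.141, -0.0, 0.294]
contact_force: [0.9, -6.2, 1.1]
opening: 0.215
clock: 19.48
eef_pos: [579.8, -105.4, 179.3]
tcp_rot: [3.14, -0.003, 0.294]
contact_force: [-1.0, -0.1, 0.2]
opening: 0.454
clock: 20.48
eef_pos: [385.4, 119.7, 176.5]
tcp_rot: [-3.142, -0.002, 0.294]
contact_force: [0.8, 0.4, 0.8]
opening: 0.45
363 237
389 179
```

View pics/side12c.png

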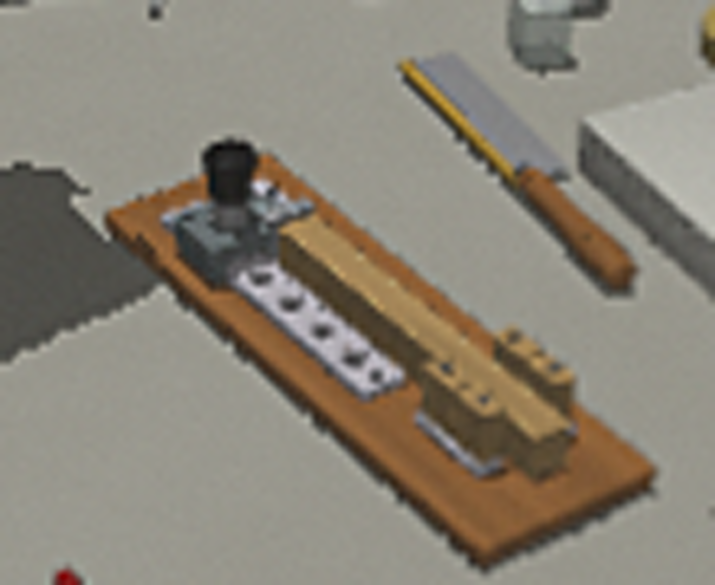

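View pics/top12c.png

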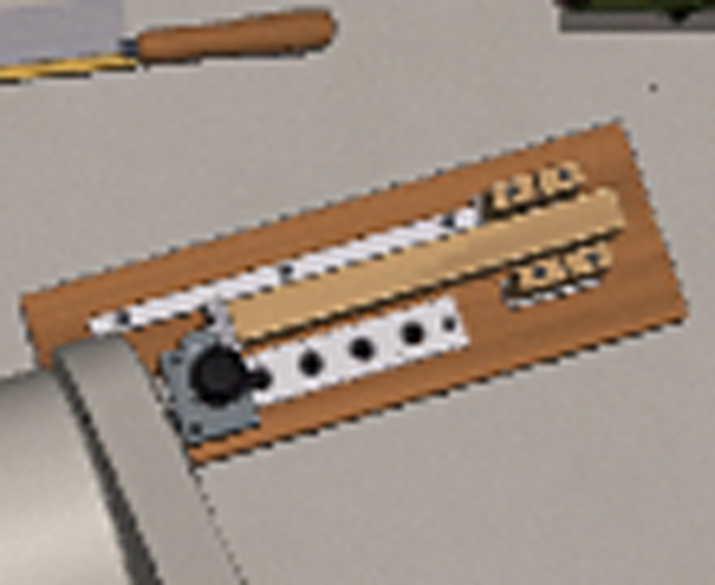

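```bash
python3 - <<'E'
from h import *
th=.2935;O=np.array([569.6,-75.0]);ex=np.array([np.cos(th),np.sin(th)]);ey=np.array([-np.sin(th),np.cos(th)])
def w(n,P,z):
    o=proj(n,[[565,-75,30]])[0].astype(int)-[55,45]
    W=ray(n,[((x+.5)/6.5-.5+o[0],(y+.5)/6.5-.5+o[1]) for x,y in P],z)
    for q in W: print(n,q.round(1),"box",((q[:2]-O)@ex).round(1),((q[:2]-O)@ey).round(1))
w("top",[(228,303),(241,342),(612,188),(624,230)],38)
w("side",[(281,237),(315,220),(575,427),(532,440)],38)
p=proj("side",[np.r_[O-26*ex+80*ey,65]])[0];img=cv2.imread("pics/side12.png");x0,y0=p.astype(int)-[9,10]
m=(img[y0:y0+20,x0:x0+20].max(2)<50).astype(np.uint8);k,l,st,ce=cv2.connectedComponentsWithStats(m);i=1+st[1:,4].argmax();print(st[i],ce[i]+[x0,y0],p)
for n,c in(("top",(218,320)),("side",(295,205))):
    im=cv2.imread(f"pics/{n}12c.png");x,y=c
    cv2.imwrite(f"pics/{n}12z.png",cv2.resize(im[max(0,y-90):y+90,x-110:x+130],None,fx=2.5,fy=2.5))
E
```

```text
top [560.7 -12.7  38. ] box 9.5 62.2
top [542.5 -18.3  38. ] box -9.6 62.1
top [ 615.4 -191.7   38. ] box 10.1 -125.0
top [ 595.5 -196.4   38. ] box -10.3 -123.7
side [540.6 -26.9  38. ] box -13.9 54.5
side [560.8 -18.2  38. ] box 8.0 57.0
side [ 617.3 -196.8   38. ] box 10.4 -130.4
side [ 596.  -199.6   38. ] box -10.8 -126.9
[ 5  6  8 10 58] [342.79310345 218.05172414] [343.02837923 218.14535407]
```

View pics/top12z.png

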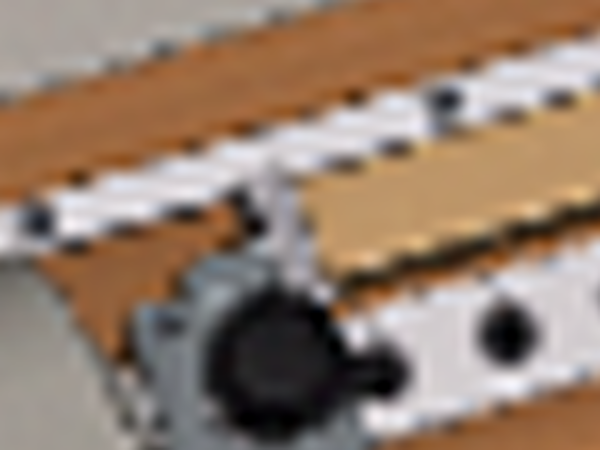

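View pics/side12z.png

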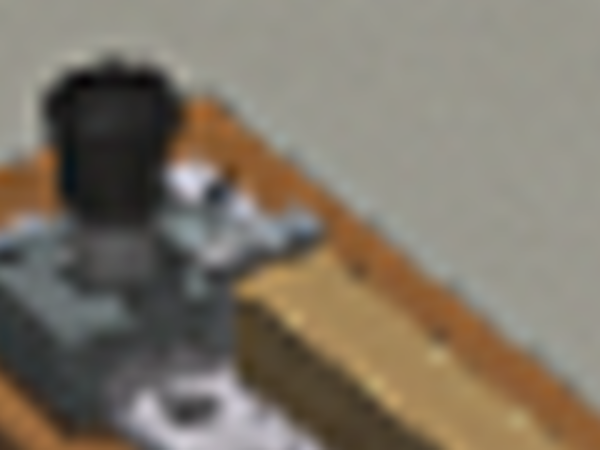

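The zoomed views show the strip end touching the steel plate with no visible gap. The strip is centred (x within ±0.5 mm), and the knob is at its home position over the last hole. Handing in.

```bash
python3 go.py 385 120 176 0.2935; python3 -c "
from rig import sign_off
print(sign_off())"
```

```text
clk 20.58 pos [385.  121.4 176.4] rot [-3.141e+00 -2.000e-03  2.970e-01] F [ 0.6  1.  -0.3] open 0.452
dp [-0.4  1.3  0.4] ang [-0.001  -0.0015  0.0038]
the job is handed in; nothing more can be done
None
```

I set the stop at the last hole with its pin home, laid the strip flat in the lane against the stop, and handed the job in at about 20.6 s. No verdict was reported.

- **Stop:** I pulled the knob up to its hard stop, where the force rose to 31 N with no further lift. Then I slid the stop 100 mm to the last hole and lowered the pin. The knob ended within 0.3 px of where it should be with the pin home over that hole.
- **Strip:** I carried it down through the saw guide onto the deck and pushed it against the stop plate until the contact force read about 10 N. I then eased off and let go. The top view puts its end at box y ≈ 62 mm, which is the stop face, centred to about 0.5 mm and in line with the lane. The zoomed views show no gap.
- **Disagreement between views:** hand-picked corners in the side view put the strip's stop end at y ≈ 54 to 57 mm and its other end at about -127 to -130 mm. I took this as pixel-picking error and relied on the contact force and the top view.
- **Other things:** no contact with any bystander was noticed. I did not measure their final positions.

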